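# Clear the luthier's bench and show the neck to the inspection camera

### The job

Sort the two loose bits on the violin maker's bench: lay the cello tuning peg flat in the long narrow tray and put the clamping cleat in the square box, setting them down rather than dropping them. Then lift the maple violin neck out of its cradle and present it to the inspection camera: scroll towards the lens, the middle of the scroll on the lens axis 120 mm in front of the glass, the neck lying along the camera's line of sight (tilted as the camera is) with its flat face upward. Finish while holding it there, still, in the gripper; do not touch the camera or disturb the other things on the bench.

Things in the scene. Friction and masses are not known exactly. Their poses are not given: they have to be found in the camera images.
- neck_grip (a point): Middle of the straight shaft of the maple violin neck (130 g, 280 mm long), near its centre of mass: grip here, across y. Axes: x along the neck to the scroll, z out of the flat face, up at the start. Shaft 26 mm wide, 20 mm thick, x = -65 to 65 mm; heel 40 mm wide, 45 mm deep (z = -35 to 10) at x = -110 to -65; pegbox 28 mm wide, x = 65 to 140, then the scroll. At the start 65 mm above the bench.
- cradle_mid (a point): Centre of the cradle, at neck axis height, 65 mm above the bench; x along it. Two dark wooden saddles 12 mm thick at x = -52 and +52 mm carry the shaft, 92 mm free between them; troughs 34 mm wide, 12 mm deep, tops at 67 mm above the bench. Its board is 270 x 120 mm, top 18 mm above the bench. Fixed to the bench. The neck is only laid in: lift it straight up.
- neck_scroll (a point): Middle of the scroll of the neck (a rolled volute 46 mm across, 42 mm wide over its eyes), 145 mm along +x and 12 mm along -z of neck_grip; same axes.
- focus (a point): Point in the air 120 mm in front of the lens glass on the lens axis, where the middle of the scroll is to be held. Axes: x along the lens axis towards the lens (rising 9 to 23 degrees, as the camera looks down), y level, z upward square to that axis. The neck is presented rightly when its x, y, z axes coincide with these.
- shaft_goal (a point): Where neck_grip comes to be when the neck is presented rightly: 145 mm along -x and 12 mm along +z of focus, same axes. The camera itself, far left on the bench, is an aluminium box 55 x 50 x 46 mm with a round black lens 42 mm across, on a steel post 333 mm high, base plate 120 x 140 mm. The lens glass is 120 mm along +x of focus; the tilting axis is 50 mm behind it, 300 mm above the bench.
- peg_center (a point): Middle of the dark wooden cello tuning peg (30 g), half-way up, 7 mm above the bench as it lies. Frame: x along the peg from its flat head to its tip, z up. It is 98 mm long: a flat oval-cornered head 32 mm wide and 14 mm thick from x = -48 to -18 mm, then a round shank 14 mm thick to x = -6 mm and 12.6 mm thick to x = +50 mm. Grip it across the shank, here.
- cleat_center (a point): Middle of the body of the maple clamping cleat (50 g), 13 mm above the bench. Frame: x along its length, z up. The body is 64 mm (x) by 30 mm (y) by 26 mm high, with a lip 8 mm higher on its top at x = +12 to +32 mm and a brass screw in the top. Grip it across y.
- tray_in (a point): Centre of the inner floor of the long narrow plywood tray, for pegs: outside 80 mm (x) by 170 mm (y), 35 mm high, walls 4 mm. The floor is about 4 mm above the bench. Fixed to the bench. A peg lies flat in it only along y.
- box_in (a point): Centre of the inner floor of the square plywood box, for cleats: outside 110 x 110 mm, 45 mm high, walls 5 mm. Floor about 5 mm above the bench. Fixed to the bench.
- gouge: Bystander, leave alone: carving gouge with a turned dark wooden handle, about 200 mm long, lying beyond the cradle. Origin at its underside.
- plane: Bystander, leave alone: small brass thumb plane, 85 mm long, 44 mm high, on the left. Origin at its underside.
- graver: Bystander, leave alone: palm graver with a wooden knob and brass ferrule, 105 mm long, on the right. Origin at its underside.
- varnish: Bystander, leave alone: amber glass jar with steel cap, 60 mm across, 75 mm high. Origin at its underside.
- spool: Bystander, leave alone: wooden clamp spool standing upright, 32 mm across, 60 mm high. Origin at its underside.

How it is judged:
On the way, in this order (a step that is already met when the one before it is completed fails the run):
1. the peg lies in the tray and the cleat in the box, both let go, while the neck is still in its cradle (x of peg_center in the frame of tray_in between -0.036 and 0.036 m and y of peg_center in the frame of tray_in between -0.081 and 0.081 m and z of peg_center in the frame of tray_in below 0.022 m and x of cleat_center in the frame of box_in between -0.05 and 0.05 m and y of cleat_center in the frame of box_in between -0.05 and 0.05 m and z of cleat_center in the frame of box_in below 0.036 m and contact force between each of peg, cleat and the fingers below 0.1 N and linear speed of each of peg, cleat below 0.05 m/s and height (world z) of neck_grip below 0.085 m), for 0.2 s.
2. the neck is lifted clear of the cradle by the gripper (height (world z) of neck_grip above 0.12 m and contact force between neck and the fingers above 1 N), for 0.1 s.
At the end, for the whole second after the job is handed in: Neck held still in the gripper alone, scroll middle within 22 mm of the focus, scroll towards the lens, its long axis and its up each within 0.2 rad of the camera's; peg on the tray floor (middle at most 22 mm above it), cleat in the box (at most 36 mm), both let go and at rest (x of peg_center in the frame of tray_in between -0.036 and 0.036 m and y of peg_center in the frame of tray_in between -0.081 and 0.081 m and z of peg_center in the frame of tray_in below 0.022 m and x of cleat_center in the frame of box_in between -0.05 and 0.05 m and y of cleat_center in the frame of box_in between -0.05 and 0.05 m and z of cleat_center in the frame of box_in below 0.036 m and contact force between each of peg, cleat and the fingers below 0.1 N and linear speed of each of peg, cleat below 0.05 m/s and distance between neck_scroll and focus below 0.022 m and angle between the x axis of neck_scroll and the x axis of focus, either way round below 0.2 rad and angle between the z axis of neck_scroll and the z axis of focus, either way round below 0.2 rad and x of neck_grip in the frame of focus below -0.1 m and angle between neck_scroll's own z axis and vertical below 0.8 rad and contact force between neck and the fingers above 1 N and contact force between neck and cradle below 0.1 N and contact force between neck and camera below 0.1 N and linear speed of neck below 0.03 m/s and angular speed of neck below 0.2 rad/s); the arm keeps its last pose, push and grip.
It fails at once if another thing on the bench is moved more than 40 mm (distance of any of gouge, plane, graver, varnish, spool from where it was at the start of the episode above 0.04 m).
It fails at once if the camera is touched with more than 2 N (contact force between camera and anything else above 2 N).
It fails at once if a part is dropped: it falls free faster than 1.2 m/s (more than about 70 mm) ((linear speed of peg above 1.2 m/s and contact force between peg and the fingers below 0.1 N) or (linear speed of cleat above 1.2 m/s and contact force between cleat and the fingers below 0.1 N) or (linear speed of neck above 1.2 m/s and contact force between neck and the fingers below 0.1 N)).
It also fails if it takes over 69 s, if anything falls off the work surface, if the arm or the gripper's body presses on something with over 40 N, if the wrist force passes 120 N, or if a joint passes its speed limit or range.

### The arm

A 7-joint arm with a two-finger parallel gripper is mounted at the origin on the work surface. World frame = base frame: x ahead of the robot, y to its left, z up, the work surface at z = 0. Lengths are in m, angles in rad, forces in N, time in s.
With the tool pointing down it reaches from about 0.4 to 0.925 m from the base axis. Payload 4.1 kg.
Tool frame: the origin (TCP) lies midway between the tips of the shut fingers; the grasp point (between the pads) lies 19 mm behind it (manip.tcp_to_grasp is the distance from the TCP to the grasp point, in m); z points along the fingers, y is the line along which they close (so a half turn about z gives the same grasp; the last joint's range is limited). The gripper opens to 85 mm and grips with 20 to 120 N. Pads are 22 mm wide; open, the fingers measure 114 mm over their backs; the gripper's body (76 mm by 85 mm) begins 54 mm behind the grasp point. The pads swing forward as they close: fully open they stand 13 mm farther back than shut.
Start: joints at [-0.099, 0.398, 0.045, 1.537, -0.019, 1.207, -0.051], TCP at [0.65, 0, 0.231] pointing down, gripper open.
Joint ranges: [-2.82, 2.82], [-0.49, 2.23], [-1.37, 1.46], [0, 2.46], [-1.36, 4.5], [0.23, 2], [-2.94, 2.94]. Speed limits (rad/s): [2.57, 2.57, 3.14, 3.14, 3.14, 3.14, 3.14].

### API

Orientations are given as [roll, pitch, yaw] about the fixed x, y, z axes, in that order (R = Rz(yaw) Ry(pitch) Rx(roll)).
In Python, from cell import status, camera, camera_info, manip, look_for, masks_of, spot_point gives the robot as it stands.
- The arm moves only by the tool send_rows, never from a script. Its argument "increments" is a list of rows, each an object of numbers: "tx", "ty", "tz": the shift along the tool's x, y, z in units of 10 cm (1.0 is 10 cm); "twist": the turn about the tool's z in units of 90 degrees (1.0 is 90 degrees). In form: [{"tx": .., "ty": .., "tz": .., "twist": ..}, ...]. A call has 1 to 12 rows; each row is the pose to reach, as a shift and turn from the pose commanded when the call began, along the tool's axes at that moment; what a row does not reach only later rows make up. A row lasts 1/8 s, in which the tool goes at most 62.5 mm and 10.7 degrees, less where a joint would pass 70% of its speed; a pose out of reach is approached as far as the arm can. A call with a number of a shift or a turn outside -1 to 1 is refused whole. A call with a gripper value outside its range is refused whole. "gripper" is the closure in counts, from 0 (fully open) to 255 (shut), set as the call begins (left out, the last holds). The fingers move at their own pace and stop on an object; the grip force is fixed at half the most. Time passes only in rows, so rows that repeat a pose let the fingers close. It gives the time, the measured TCP pose, the force, the opening and the grip force at its end, in the units of the state.
- status.read_state(): the state, without advancing time (a new reading comes with each control period).
- camera(name): name is "scene" or "side" or "wrist"; returns (picture, depth): 384x512x3 uint8, red, green, blue; 384x512 float32, m along the optical axis (not along the pixel's ray), 0 where there is no reading.
- camera_info(name): a dict with "intrinsics" (3x3 intrinsics, pixels), "dist" ([k1, k2, p1, p2, k3] as OpenCV has them; the pictures are not rectified), "world_to_cam" (4x4, takes a point from world to camera coordinates). Camera axes: x right, y down, z forward; pixel columns grow to the right and rows downward; lengths in m; the calibration is good to about 2 mm. A picture is of the moment at which its call begins: read the wrist's pose just before it. camera_info takes no time and is no camera call; for the wrist camera it gives the pose at the moment of the call.
- manip.job_done(): hands the job in; it is judged then, once.
Trained networks look in the newest picture that a camera, given by its name, has taken for a name from the list of things; names that differ only in an ending like _2 or _b are one class to them, and where a whole thing is asked for, a point or a joint stands for the part that bears it (a point fixed in the world has none). Each returns a list of dicts, best first, with "p" (0 to 1); they miss things now and then, are a little off and sometimes report something else, mostly with a low value. They report only what shows in the picture. A call takes as long as a camera call.
- look_for(camera, query): "xyz" ([x, y, z] in m, in world coordinates, good to about 4 mm: the middle of the surface that is visible of it).
- masks_of(camera, query): "pixels" (384x512 bool, what is visible of it).
- spot_point(camera, query): "xyz" ([x, y, z] in m, in world coordinates, good to about 4 mm: a listed point, or the origin of a listed thing).
The state is a dict: "t": time; "qpos": joint angles; "joint_vel": joint speeds; "tau": joint torques, N m; "ee_pos": TCP position; "tcp_rot": TCP orientation; "force": force on the tool from outside, world axes, zero at the start; "moment": the same for the moment, N m; "width": finger opening in m; "gripper_force": force on a finger pad.
Only numpy, scipy, OpenCV 4.12 (cv2) and the standard library are available. Lean on these libraries where they do the work, as an engineer would, in place of code of your own. Each camera call takes 0.05 s, during which the arm holds its last target. There are 200 camera calls.

## Working session

There is one attempt and no reset: what is moved stays moved. The work goes in short steps, Python scripts to look and compute and a tool call to move; the robot and the scene stay as the last step left them, time stands still between calls to the robot, and variables do not carry over. Pictures are saved under pics/ and viewed, at most 10 in all, crops included, and the job is handed in when it is done.

Besides the shell and the picture viewer there is one more tool, called after ">>>" by a JSON object that holds its "op" and its "data", one argument or row to a line. send_rows: Moves the arm, as the interface text tells. Its arguments: {"type":"object","properties":{"increments":{"type":"array"},"gripper":{"type":"number"}},"required":["increments"]}

```bash
ls; mkdir -p pics
cat > h.py <<'E'
import numpy as np,cv2
from cell import status,camera,camera_info,manip,look_for,masks_of,spot_point
from scipy.spatial.transform import Rotation as R
def cloud(name,d,mask=None):
    ci=camera_info(name);K=np.array(ci["intrinsics"]);D=np.array(ci["dist"]);T=np.linalg.inv(np.array(ci["world_to_cam"]))
    m=(d>0) if mask is None else (d>0)&mask
    v,u=np.nonzero(m);z=d[v,u]
    p=cv2.undistortPoints(np.c_[u,v].astype(float).reshape(-1,1,2),K,D).reshape(-1,2)
    return np.c_[p*z[:,None],z]@T[:3,:3].T+T[:3,3]
E
python3 - <<'E'
from h import *
s=status.read_state();print(s);print(manip.tcp_to_grasp)
for n in("scene","side"):
    im,d=camera(n);cv2.imwrite(f"pics/{n}0.png",im[...,::-1]);np.savez(f"{n}0.npz",im=im,d=d)
    T=np.linalg.inv(camera_info(n)["world_to_cam"]);print(n,T[:3,3].round(2),T[:3,2].round(2))
    for q in"neck_grip neck_scroll cradle_mid focus shaft_goal peg_center cleat_center tray_in box_in gouge plane graver varnish spool".split():
        print(q,[(np.round(r["xyz"],3).tolist(),round(r["p"],2)) for r in spot_point(n,q)[:2]])
print(status.read_state()["t"])
E
```

```text
pics
{'t': 0.0, 'qpos': array([-0.09898277,  0.39918054,  0.04502221,  1.53786866, -0.01869142,
        1.20692342, -0.05072357]), 'joint_vel': array([-0.00088179,  0.00149604,  0.00120438,  0.00093842, -0.00081249,
        0.00077777,  0.00018712]), 'tau': array([-9.65094187e-04, -4.75129580e+01,  1.36406265e+00, -2.54227209e+01,
        1.14684159e-02,  9.53188282e-03,  3.56541250e-05]), 'ee_pos': array([6.49363005e-01, 1.47123792e-05, 2.30275691e-01]), 'tcp_rot': array([-3.13963874e+00,  1.38296921e-04,  1.57088176e+00]), 'force': array([-0.7252166 ,  0.58878937,  0.2259121 ]), 'moment': array([ 0.02484579, -0.0272873 , -0.01481457]), 'gripper_force': 0.0, 'width': 0.08554644721864982}
0.0187
scene [ 1.27 -0.63  1.15] [-0.5   0.48 -0.72]
neck_grip [([0.553, -0.029, 0.067], 0.88)]
neck_scroll [([0.703, -0.041, 0.052], 0.85)]
cradle_mid [([0.558, -0.028, 0.066], 0.75)]
focus []
shaft_goal []
peg_center []
cleat_center [([0.503, -0.438, 0.003], 0.23)]
tray_in [([0.603, -0.272, 0.006], 0.72)]
box_in []
gouge [([0.788, 0.09, 0.002], 0.85), ([0.446, -0.267, 0.008], 0.5)]
plane []
graver [([0.506, -0.438, 0.003], 0.64)]
varnish []
spool [([0.524, 0.402, 0.003], 0.57)]
side [0.28 0.78 0.86] [ 0.28 -0.72 -0.63]
neck_grip [([0.561, -0.02, 0.06], 0.63), ([0.449, -0.271, 0.005], 0.48)]
neck_scroll []
cradle_mid [([0.558, -0.028, 0.065], 0.6), ([0.789, 0.084, -0.001], 0.22)]
focus []
shaft_goal []
peg_center []
cleat_center [([0.416, 0.236, 0.017], 0.75)]
tray_in []
box_in [([0.449, -0.273, 0.004], 0.71)]
gouge [([0.789, 0.086, -0.0], 0.77)]
plane []
graver [([0.506, -0.435, -0.001], 0.67)]
varnish [([0.759, -0.178, -0.001], 0.8), ([0.418, 0.238, 0.013], 0.33)]
spool [([0.525, 0.4, 0.001], 0.75)]
1.5
```

View pics/scene0.png

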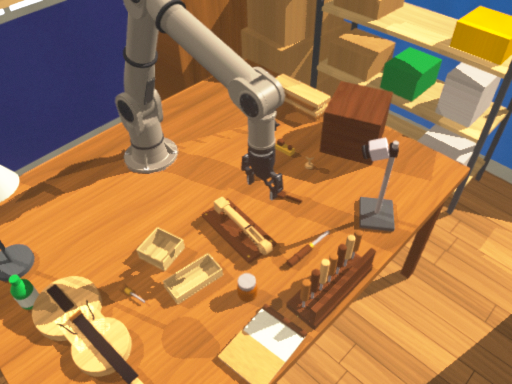

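View pics/side0.png

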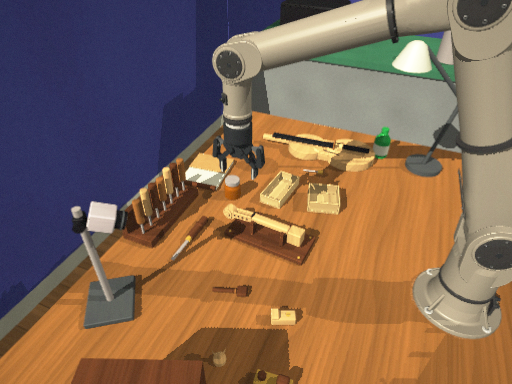

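The scene view shows the tray (193,278), box (160,250), neck and cradle (240,225), and camera (378,150). The side view shows the peg (232,291), cleat (283,317) and camera head (100,217), with the lens at (122,222).

```bash
cat > m.py <<'E'
from h import *
def rect(P,name):
    r=cv2.minAreaRect(P[:,:2].astype(np.float32));c=cv2.boxPoints(r)
    print(name,"c",np.round(r[0],3),"size",np.round(r[1],3),"ang",round(r[2],1),"z",P[:,2].min().round(3),P[:,2].max().round(3),len(P))
S=np.load("side0.npz")["d"];C=np.load("scene0.npz")["d"]
def roi(d,u0,u1,v0,v1):
    m=np.zeros(d.shape,bool);m[v0:v1,u0:u1]=1;return m
P=cloud("side",S,roi(S,205,258,280,302));P=P[P[:,2]>.005];rect(P,"peg")
print("peg head side", P[np.argsort(P[:,0])][[0,-1]].round(3))
p=P[:,:2]-P[:,:2].mean(0);w=np.linalg.svd(p,full_matrices=0)[2][0];t=p@w;o=p@np.array([-w[1],w[0]])
print("axis",w,[(round(a,3),round(np.ptp(o[(t>=a)&(t<a+.015)]),3)) for a in np.arange(t.min(),t.max(),.015)])
P=cloud("side",S,roi(S,262,305,300,330));P=P[P[:,2]>.008];rect(P,"cleat")
L=P[P[:,2]>.029];rect(L,"lip")
rect(P[P[:,2]>.02],"cleattop")
for n,d,b in(("side",S,(255,305,165,215)),("scene",C,(160,228,250,305))):
    P=cloud(n,d,roi(d,*b));rect(P[(P[:,2]>.031)&(P[:,2]<.039)],n+"tray-rim")
for n,d,b in(("side",S,(300,348,175,222)),("scene",C,(134,188,225,273))):
    P=cloud(n,d,roi(d,*b));rect(P[(P[:,2]>.04)&(P[:,2]<.05)],n+"box-rim")
for n,d,b in(("side",S,(65,140,190,330)),("scene",C,(350,405,130,235))):
    P=cloud(n,d,roi(d,*b));print(n,np.ptp(P,0))
    B=P[(P[:,2]>.25)&(P[:,2]<.36)&(P[:,1]>.2)];rect(B,n+"camhead")
    Q=P[(P[:,2]>.05)&(P[:,2]<.22)&(P[:,1]>.2)]; print("post",np.median(Q,0).round(3),len(Q))
    np.save(n+"cam.npy",B)
for n,d,b in(("side",S,(215,320,200,265)),("scene",C,(200,276,190,262))):
    P=cloud(n,d,roi(d,*b));P=P[(P[:,2]>.068)&(P[:,2]<.11)&(P[:,1]<.1)];rect(P,n+"neck")
    rect(P[P[:,2]<.0785],'neck flat')
E
python3 m.py
python3 -c "
import cv2
im=cv2.imread('pics/side0.png')[180:340,50:330];cv2.imwrite('pics/z1.png',cv2.resize(im,(800,457),interpolation=cv2.INTER_CUBIC))"
```

```text
peg c [0.582 0.219] size [0.1   0.032] ang 24.0 z 0.005 0.017 220
peg head side [[0.535 0.201 0.007]
 [0.632 0.229 0.008]]
axis [0.95283933 0.30347522] [(np.float64(-0.041), np.float64(0.032)), (np.float64(-0.026), np.float64(0.03)), (np.float64(-0.011), np.float64(0.025)), (np.float64(0.004), np.float64(0.014)), (np.float64(0.019), np.float64(0.01)), (np.float64(0.034), np.float64(0.008)), (np.float64(0.049), np.float64(0.013))]
cleat c [0.419 0.242] size [0.063 0.033] ang 21.7 z 0.008 0.037 342
lip c [0.44  0.249] size [0.018 0.031] ang 20.1 z 0.029 0.037 82
cleattop c [0.419 0.241] size [0.063 0.032] ang 22.1 z 0.02 0.037 273
sidetray-rim c [ 0.608 -0.26 ] size [0.171 0.081] ang 84.2 z 0.031 0.037 78
scenetray-rim c [ 0.571 -0.258] size [0.173 0.156] ang 82.8 z 0.031 0.039 280
sidebox-rim c [ 0.446 -0.266] size [0.11  0.113] ang 15.6 z 0.04 0.047 127
scenebox-rim c [ 0.444 -0.267] size [0.114 0.112] ang 14.5 z 0.04 0.05 227
side [0.97999182 1.17878744 1.10039407]
sidecamhead c [0.825 0.345] size [0.111 0.053] ang 38.8 z 0.252 0.333 1392
post [0.855 0.373 0.143] 386
scene [0.66272473 1.53882869 0.93399109]
scenecamhead c [0.828 0.342] size [0.111 0.057] ang 41.5 z 0.25 0.335 674
post [0.66  0.553 0.127] 671
sideneck c [ 0.582 -0.024] size [0.043 0.266] ang 85.2 z 0.068 0.078 475
neck flat c [ 0.582 -0.024] size [0.043 0.266] ang 85.2 z 0.068 0.078 475
sceneneck c [ 0.584 -0.029] size [0.059 0.278] ang 83.9 z 0.068 0.083 529
neck flat c [ 0.584 -0.029] size [0.059 0.278] ang 83.9 z 0.068 0.078 488
```

View pics/z1.png

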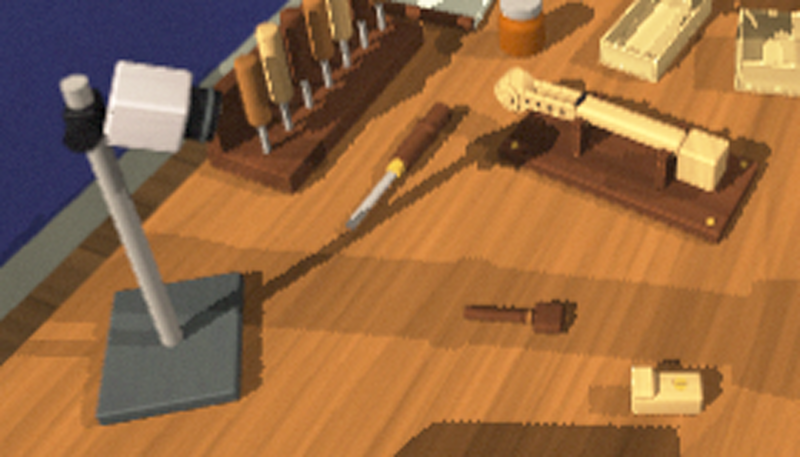

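The zoom confirms the peg head points toward the robot, the cleat lip is on its left (+x), and the lens faces down to the right. Next I'll measure the camera axis.

```bash
cat > c.py <<'E'
from h import *
# normals of head box faces from depth images; post line
for n,b in(("side",(65,140,190,240)),("scene",(350,405,130,170))):
    z=np.load(n+"0.npz");d=z["d"].copy();im=z["im"].astype(int)
    P=cloud(n,d,np.ones(d.shape,bool)) if (d>0).all() else None
    if P is None: d[d==0]=9;P=cloud(n,d)
    P=P.reshape(384,512,3);m=np.zeros(d.shape,bool);m[b[2]:b[3],b[0]:b[1]]=1
    m&=(P[...,2]>.24)&(P[...,2]<.36)&(P[...,0]>.7)&(P[...,0]<.95)&(P[...,1]>.2)&(P[...,1]<.45)
    Q=P[m]; br=im.sum(-1)[m]
    rng=np.random.default_rng(0);W=Q[br>330];print(n,len(Q),len(W))
    for k in range(3):
        best=None
        for _ in range(1500):
            a=W[rng.choice(len(W),3,0)];nn=np.cross(a[1]-a[0],a[2]-a[0]);l=np.linalg.norm(nn)
            if l<1e-5: continue
            nn/=l;i=abs((W-a[0])@nn)<.0015
            if best is None or i.sum()>best.sum():best=i
        F=W[best];c=F.mean(0);nn=np.linalg.svd(F-c)[2][2];print(" face",len(F),c.round(3),nn.round(3),"yaw",np.degrees(np.arctan2(nn[1],nn[0])).round(1),"el",np.degrees(np.arcsin(nn[2])).round(1))
        W=W[~best]
        if len(W)<40:break
    D=Q[br<200];c=D.mean(0);print(" dark",len(D),c.round(3))
    # lens dark: those nearer robot than the box
    L=D[(D[:,:2]@[.7,.7])<.80];print(" lens",len(L),L.mean(0).round(3) if len(L) else "")
    np.save(n+"head.npy",np.c_[Q,br])
E
python3 c.py
```

```text
side 1408 897
 face 330 [0.818 0.34  0.32 ] [-0.305 -0.205  0.93 ] yaw -146.1 el 68.4
 face 308 [0.811 0.362 0.299] [-0.574  0.819  0.012] yaw 125.0 el 0.7
 face 74 [0.85  0.373 0.294] [ 0.274 -0.962 -0.008] yaw -74.1 el -0.4
 dark 387 [0.822 0.359 0.3  ]
 lens 168 [0.786 0.33  0.294]
scene 686 431
 face 116 [0.82  0.335 0.323] [-0.295 -0.222  0.929] yaw -143.0 el 68.3
 face 105 [0.839 0.322 0.302] [-0.602  0.798 -0.016] yaw 127.0 el -0.9
 face 43 [0.834 0.339 0.322] [ 0.232  0.148 -0.962] yaw 32.5 el -74.1
 dark 143 [0.831 0.331 0.3  ]
 lens 75 [0.8   0.308 0.295]
```

```bash
cat > c2.py <<'E'
from h import *
y,t=np.radians(36),np.radians(21.6)
x=np.array([np.cos(t)*np.cos(y),np.cos(t)*np.sin(y),np.sin(t)]);yy=np.array([-np.sin(y),np.cos(y),0]);zz=np.cross(x,yy)
b=np.array([.826,.343,.300])
for n in("side","scene"):
    Q=np.load(n+"head.npy");q=np.c_[(Q[:,:3]-b)@np.c_[x,yy,zz],Q[:,3]]
    print(n,"t pct",np.percentile(q[:,0],[0,.5,1,2,5,50,95,100]).round(4))
    for a in np.arange(-.06,.05,.01):
        s=q[(q[:,0]>=a)&(q[:,0]<a+.01)]
        if len(s)>5:print(round(a,3),len(s),"bright",s[:,3].mean().round(),"y",s[:,1].min().round(3),s[:,1].max().round(3),"z",s[:,2].min().round(3),s[:,2].max().round(3))
E
python3 c2.py
```

```text
side t pct [-0.0514 -0.0506 -0.0496 -0.0481 -0.0432  0.0068  0.0498  0.0592]
-0.06 11 bright 121.0 y -0.005 0.021 z -0.008 0.02
-0.05 93 bright 169.0 y -0.01 0.024 z -0.014 0.021
-0.04 86 bright 88.0 y -0.009 0.023 z -0.014 0.021
-0.03 128 bright 481.0 y -0.021 0.028 z -0.022 0.023
-0.02 140 bright 606.0 y -0.025 0.027 z -0.021 0.024
-0.01 147 bright 608.0 y -0.021 0.027 z -0.023 0.024
0.0 148 bright 617.0 y -0.023 0.027 z -0.022 0.024
0.01 174 bright 567.0 y -0.023 0.027 z -0.068 0.024
0.02 161 bright 498.0 y -0.022 0.03 z -0.067 0.024
0.03 120 bright 120.0 y -0.016 0.03 z -0.061 0.004
0.04 133 bright 215.0 y -0.007 0.03 z -0.029 0.018
scene t pct [-0.05   -0.0489 -0.0486 -0.0469 -0.0419  0.0082  0.0504  0.06  ]
-0.05 46 bright 171.0 y -0.024 0.012 z -0.013 0.026
-0.04 44 bright 156.0 y -0.023 0.01 z -0.009 0.023
-0.03 58 bright 461.0 y -0.028 0.023 z -0.022 0.026
-0.02 69 bright 530.0 y -0.028 0.023 z -0.018 0.028
-0.01 69 bright 529.0 y -0.028 0.025 z -0.019 0.031
0.0 71 bright 532.0 y -0.03 0.023 z -0.019 0.029
0.01 85 bright 504.0 y -0.028 0.022 z -0.072 0.03
0.02 101 bright 470.0 y -0.029 0.023 z -0.069 0.028
0.03 56 bright 198.0 y -0.018 0.029 z -0.056 0.004
0.04 49 bright 254.0 y -0.02 0.017 z -0.028 0.017
```

>>> {"op": "send_rows", "data": {
  "increments": [
    {"tx":0.5,"ty":-0.3,"twist":0.1},
    {"tx":1,"ty":-0.68,"twist":0.25},
    {"tx":1,"ty":-0.68,"twist":0.76},
    {"tx":1,"ty":-0.68,"twist":0.76},
    {"tx":1,"ty":-0.68,"twist":0.76},
    {"tx":1,"ty":-0.68,"twist":0.76},
    {"tx":1,"ty":-0.68,"twist":0.76},
    {"tx":1,"ty":-0.68,"twist":0.76}
  ],
  "gripper": 0
}}

```text
invalid input
```

```bash
cat >> h.py <<'E'
def go(p,yaw=None,cmd=None):
    s=status.read_state();r=R.from_euler("xyz",s["tcp_rot"]);d=r.inv().apply(np.array(p)-s["ee_pos"])*10
    y=np.degrees(s["tcp_rot"][2]);tw=None if yaw is None else -(((yaw-y)+180)%360-180)/90
    print("t %.2f"%s["t"],"tcp",s["ee_pos"].round(4),"rot",np.degrees(s["tcp_rot"]).round(1),"tool d",d.round(3),"twist",tw,"q7",s["qpos"][6].round(2),"w",s["width"].round(4))
E
python3 - <<'E'
from h import *
go([.582,.219,.12],20)
E
```

```text
Traceback (most recent call last):
  File "h.py", line 13, in go
    print("t %.2f"%s["t"],"tcp",s["ee_pos"].round(4),"rot",np.degrees(s["tcp_rot"]).round(1),"tool d",d.round(3),"twist",tw,"q7",s["qpos"][6].round(2),"w",s["width"].round(4))
                                                                                                                                                           ^^^^^^^^^^^^^^^^
AttributeError: 'float' object has no attribute 'round'
```

>>> {"op": "send_rows", "data": {
  "increments": [
    {"tx":0.5,"ty":-0.3,"tz":0,"twist":0.1},
    {"tx":1,"ty":-0.68,"tz":0,"twist":0.25},
    {"tx":1,"ty":-0.68,"tz":0,"twist":0.76},
    {"tx":1,"ty":-0.68,"tz":0,"twist":0.76},
    {"tx":1,"ty":-0.68,"tz":0,"twist":0.76},
    {"tx":1,"ty":-0.68,"tz":0,"twist":0.76},
    {"tx":1,"ty":-0.68,"tz":0,"twist":0.76},
    {"tx":1,"ty":-0.68,"tz":0,"twist":0.76}
  ],
  "gripper": 0
}}

```text
t: 2.5
ee_pos: [0.582, 0.1001, 0.2314]
tcp_rot: [3.141, -0.0, 0.378]
force: [0.5, 0.3, -0.6]
width: 0.0852
gripper_force: 0.0
```

```bash
sed -i 's/s\["width"\].round(4)/round(float(s["width"]),4)/' h.py
python3 - <<'E'
from h import *
go([.582,.219,.12],20)
E
```

```text
t 2.50 tcp [0.582  0.1001 0.2314] rot [180.   -0.   21.7] tool d [ 0.439 -1.105  1.114] twist 0.018696584985493005 q7 -1.38 w 0.0852
```

>>> {"op": "send_rows", "data": {
  "increments": [
    {"tx":0.2,"ty":-0.5,"tz":0,"twist":0},
    {"tx":0.4,"ty":-1,"tz":0,"twist":0},
    {"tx":0.4,"ty":-1,"tz":0,"twist":0},
    {"tx":0.4,"ty":-1,"tz":0,"twist":0}
  ]
}}

```text
t: 3.0
ee_pos: [0.5824, 0.2073, 0.2312]
tcp_rot: [3.141, 0.0, 0.378]
force: [0.2, -0.5, 0.5]
width: 0.0853
gripper_force: 0.0
```

```bash
cat > w.py <<'E'
from h import *
import sys
from m import rect
E
sed -i 's/^S=np.load/if __name__!="__main__": raise SystemExit\nS=np.load/' m.py; sed -n 1,4p m.py > rect.py
cat > w.py <<'E'
from rect import *
go([.582,.219,.12])
im,d=camera("wrist");cv2.imwrite("pics/w1.png",im[...,::-1])
P=cloud("wrist",d)
for lo,n in ((.005,"peg"),):
    Q=P[(P[:,2]>lo)&(P[:,2]<.03)&(abs(P[:,0]-.582)<.08)&(abs(P[:,1]-.219)<.06)];rect(Q,n)
    sh=Q[Q[:,0]>.585];c=np.median(sh,0);v=cv2.fitLine(sh[:,:2].astype(np.float32),cv2.DIST_HUBER,0,.01,.01).ravel();print("shank",v.round(4),"yaw",np.degrees(np.arctan2(v[1],v[0])))
Q=P[(P[:,2]>.01)&(P[:,2]<.05)&(P[:,0]<.5)&(abs(P[:,1]-.24)<.08)]
if len(Q)>50: rect(Q,"cleat")
print([(r["xyz"],r["p"]) for r in spot_point("wrist","peg_center")])
E
python3 w.py
```

```text
t 3.00 tcp [0.5824 0.2073 0.2312] rot [180.    0.   21.7] tool d [ 0.04  -0.111  1.111] twist None q7 -1.56 w 0.0853
peg c [0.582 0.214] size [0.101 0.031] ang 20.9 z 0.005 0.016 1394
shank [0.9464 0.323  0.6084 0.2206] yaw 18.84285
cleat c [0.419 0.24 ] size [0.064 0.03 ] ang 22.5 z 0.01 0.036 1359
[([0.5794, 0.2099, 0.0031], 0.65)]
```

View pics/w1.png

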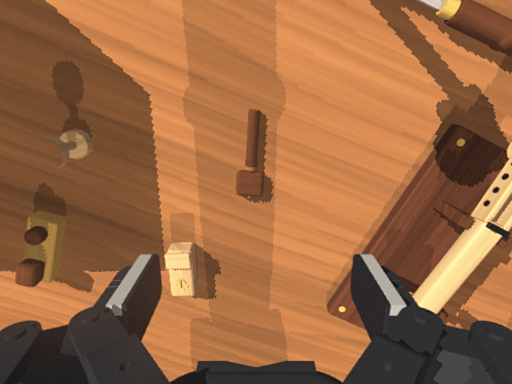

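The wrist view shows the peg (250,155), slightly off centre, and the cleat (180,268). Going down to the peg.

>>> {"op": "send_rows", "data": {
  "increments": [
    {"tx":0.02,"ty":-0.05,"tz":0.5,"twist":0.02},
    {"tx":0.02,"ty":-0.05,"tz":1,"twist":0.02},
    {"tx":0.02,"ty":-0.05,"tz":1,"twist":0.02}
  ]
}}

```text
t: 3.48
ee_pos: [0.5795, 0.2104, 0.1277]
tcp_rot: [3.14, 0.009, 0.344]
force: [0.8, 0.4, 0.3]
width: 0.0855
gripper_force: 0.0
```

>>> {"op": "send_rows", "data": {
  "increments": [
    {"tx":0,"ty":0,"tz":0.5,"twist":0},
    {"tx":0,"ty":0,"tz":0.9,"twist":0},
    {"tx":0,"ty":0,"tz":1,"twist":0},
    {"tx":0,"ty":0,"tz":1,"twist":0}
  ]
}}

```text
t: 3.98
ee_pos: [0.5839, 0.213, 0.033]
tcp_rot: [3.141, -0.002, 0.345]
force: [-0.3, -0.8, -0.5]
width: 0.0854
gripper_force: 0.0
```

>>> {"op": "send_rows", "data": {
  "increments": [
    {"tx":0,"ty":0,"tz":0.15,"twist":0},
    {"tx":0,"ty":0,"tz":0.26,"twist":0},
    {"tx":0,"ty":0,"tz":0.26,"twist":0}
  ]
}}

```text
t: 4.35
ee_pos: [0.5817, 0.2128, 0.0045]
tcp_rot: [3.141, 0.002, 0.346]
force: [-0.5, 0.2, 0.0]
width: 0.0855
gripper_force: 0.0
```

>>> {"op": "send_rows", "data": {
  "increments": [
    {"tx":0,"ty":0,"tz":0,"twist":0},
    {"tx":0,"ty":0,"tz":0,"twist":0},
    {"tx":0,"ty":0,"tz":0,"twist":0},
    {"tx":0,"ty":0,"tz":0,"twist":0},
    {"tx":0,"ty":0,"tz":0,"twist":0},
    {"tx":0,"ty":0,"tz":0,"twist":0},
    {"tx":0,"ty":0,"tz":0,"twist":0}
  ],
  "gripper": 255
}}

```text
t: 5.22
ee_pos: [0.5827, 0.2132, 0.0057]
tcp_rot: [3.142, -0.001, 0.346]
force: [-0.6, 0.1, 3.9]
width: 0.0101
gripper_force: 58.7
```

>>> {"op": "send_rows", "data": {
  "increments": [
    {"tx":0,"ty":0,"tz":-0.4,"twist":0},
    {"tx":0,"ty":0.2,"tz":-0.9,"twist":0},
    {"tx":-0.15,"ty":0.6,"tz":-1,"twist":-0.1},
    {"tx":-0.3,"ty":1,"tz":-1,"twist":-0.2},
    {"tx":-0.3,"ty":1,"tz":-1,"twist":-0.28},
    {"tx":-0.3,"ty":1,"tz":-1,"twist":-0.28}
  ]
}}

```text
t: 5.98
ee_pos: [0.5878, 0.1084, 0.105]
tcp_rot: [-3.141, 0.0, 0.783]
force: [-0.2, 1.3, 0.3]
width: 0.0097
gripper_force: 58.7
```

Run:
```python
from h import *
go([.608,-.262,.16],84)
```

```text
t 5.97 tcp [0.5878 0.1084 0.105 ] rot [-180.     0.    44.9] tool d [-2.47   2.767 -0.552] twist -0.43492493089384854 q7 -1.01 w 0.0097
```

>>> {"op": "send_rows", "data": {
  "increments": [
    {"tx":0,"ty":0,"tz":-0.5,"twist":0},
    {"tx":-0.4,"ty":0.45,"tz":-0.55,"twist":0},
    {"tx":-0.85,"ty":0.95,"tz":-0.55,"twist":0},
    {"tx":-0.85,"ty":0.95,"tz":-0.55,"twist":0}
  ]
}}

```text
t: 6.48
ee_pos: [0.595, -0.0248, 0.1603]
tcp_rot: [3.139, 0.002, 0.775]
force: [-0.2, -0.3, -1.1]
width: 0.0099
gripper_force: 58.7
```

>>> {"op": "send_rows", "data": {
  "increments": [
    {"tx":-0.4,"ty":0.45,"tz":0,"twist":0},
    {"tx":-0.85,"ty":0.95,"tz":0,"twist":0},
    {"tx":-0.85,"ty":0.95,"tz":0,"twist":0}
  ]
}}

```text
t: 6.85
ee_pos: [0.6015, -0.1515, 0.16]
tcp_rot: [3.139, 0.003, 0.776]
force: [-0.7, -0.5, 1.0]
width: 0.0099
gripper_force: 58.7
```

>>> {"op": "send_rows", "data": {
  "increments": [
    {"tx":-0.4,"ty":0.45,"tz":0,"twist":-0.1},
    {"tx":-0.77,"ty":0.87,"tz":0,"twist":-0.2},
    {"tx":-0.77,"ty":0.87,"tz":0,"twist":-0.43},
    {"tx":-0.77,"ty":0.87,"tz":0,"twist":-0.43},
    {"tx":-0.77,"ty":0.87,"tz":0,"twist":-0.43},
    {"tx":-0.77,"ty":0.87,"tz":0,"twist":-0.43}
  ]
}}

```text
t: 7.6
ee_pos: [0.6098, -0.2601, 0.1601]
tcp_rot: [-3.141, -0.001, 1.46]
force: [0.3, 0.6, -0.5]
width: 0.0097
gripper_force: 58.8
```

```bash
cat > w2.py <<'E'
from rect import *
go([.608,-.262,.06],84)
im,d=camera("wrist");cv2.imwrite("pics/w2.png",im[...,::-1])
P=cloud("wrist",d)
Q=P[(P[:,2]>.031)&(P[:,2]<.038)&(P[:,0]>.535)&(P[:,0]<.68)&(P[:,1]<-.16)&(P[:,1]>-.37)];rect(Q,"tray");
Q=P[(P[:,2]>.041)&(P[:,2]<.05)&(P[:,0]>.35)&(P[:,0]<.53)&(P[:,1]<-.18)]
if len(Q)>50:rect(Q,"box")
Q=P[(P[:,2]>.10)&(P[:,2]<.20)];print(len(Q))
for n in("tray_in","box_in"):print([(r["xyz"],r["p"]) for r in spot_point("wrist",n)])
E
python3 w2.py
```

```text
t 7.60 tcp [ 0.6098 -0.2601  0.1601] rot [-180.    -0.    83.6] tool d [-0.021 -0.016  1.001] twist -0.004019693322663266 q7 0.25 w 0.0097
tray c [ 0.606 -0.263] size [0.168 0.08 ] ang 83.2 z 0.031 0.038 2384
box c [ 0.443 -0.268] size [0.111 0.11 ] ang 15.0 z 0.041 0.048 2894
8013
[([0.6048, -0.2644, 0.0043], 0.86)]
[([0.4384, -0.2662, 0.0004], 0.65), ([0.7654, -0.1801, 0.0011], 0.34)]
```

View pics/w2.png

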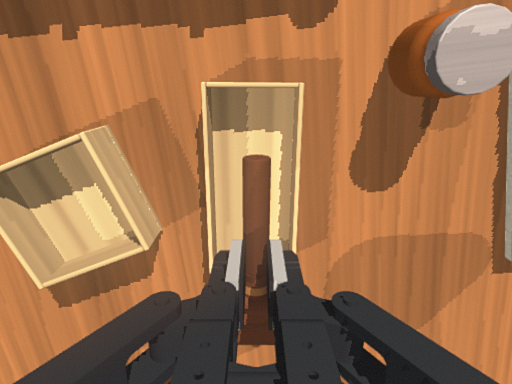

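The peg is held lengthwise over the tray, tip at (257,160), inside walls at columns 207-300. Lowering.

>>> {"op": "send_rows", "data": {
  "increments": [
    {"tx":-0.03,"ty":-0.04,"tz":0.4,"twist":0},
    {"tx":-0.03,"ty":-0.04,"tz":0.8,"twist":0},
    {"tx":-0.03,"ty":-0.04,"tz":1,"twist":0},
    {"tx":-0.03,"ty":-0.04,"tz":1,"twist":0}
  ]
}}

```text
t: 8.25
ee_pos: [0.6042, -0.2636, 0.059]
tcp_rot: [-3.139, -0.001, 1.461]
force: [0.0, -1.1, -0.5]
width: 0.0098
gripper_force: 58.8
```

>>> {"op": "send_rows", "data": {
  "increments": [
    {"tx":0,"ty":0,"tz":0.2,"twist":0},
    {"tx":0,"ty":0,"tz":0.35,"twist":0},
    {"tx":0,"ty":0,"tz":0.45,"twist":0},
    {"tx":0,"ty":0,"tz":0.49,"twist":0},
    {"tx":0,"ty":0,"tz":0.49,"twist":0}
  ]
}}

```text
t: 8.88
ee_pos: [0.605, -0.2642, 0.0112]
tcp_rot: [-3.142, -0.0, 1.461]
force: [0.6, -0.6, 0.3]
width: 0.0099
gripper_force: 58.8
```

>>> {"op": "send_rows", "data": {
  "increments": [
    {"tx":0,"ty":0,"tz":0,"twist":0},
    {"tx":0,"ty":0,"tz":0,"twist":0},
    {"tx":0,"ty":0,"tz":0,"twist":0}
  ],
  "gripper": 165
}}

```text
t: 9.25
ee_pos: [0.6053, -0.2643, 0.0117]
tcp_rot: [3.141, 0.0, 1.461]
force: [-0.1, -0.2, -0.3]
width: 0.0299
gripper_force: 0.0
```

>>> {"op": "send_rows", "data": {
  "increments": [
    {"tx":0,"ty":0,"tz":-0.3,"twist":0},
    {"tx":0,"ty":0,"tz":-0.7,"twist":0},
    {"tx":0,"ty":0,"tz":-1,"twist":0},
    {"tx":0,"ty":0,"tz":-1,"twist":0}
  ]
}}

```text
t: 9.75
ee_pos: [0.6071, -0.2652, 0.1147]
tcp_rot: [3.135, 0.002, 1.461]
force: [-0.1, 0.4, -0.9]
width: 0.0302
gripper_force: 0.0
```

Run:
```python
from rect import *
go([.419,.240,.16],22)
im,d=camera("wrist");P=cloud("wrist",d)
print([(r["xyz"],r["p"]) for r in spot_point("wrist","peg_center")])
c=P-[.606,-.263,0];a=np.radians(83.2);u=c[:,0]*np.cos(a)+c[:,1]*np.sin(a);v=-c[:,0]*np.sin(a)+c[:,1]*np.cos(a)
Q=P[(abs(u)<.076)&(abs(v)<.03)&(P[:,2]>.011)&(P[:,2]<.03)];rect(Q,"peg in tray")
```

```text
t 9.75 tcp [ 0.6071 -0.2652  0.1147] rot [1.796e+02 1.000e-01 8.370e+01] tool d [ 4.813 -2.422 -0.477] twist 0.6854076879672809 q7 0.26 w 0.0302
[([0.6019, -0.2659, 0.0064], 0.96)]
peg in tray c [ 0.602 -0.263] size [0.101 0.032] ang 84.4 z 0.011 0.018 2662
```

>>> {"op": "send_rows", "data": {
  "increments": [
    {"tx":0.2,"ty":-0.1,"tz":-0.4,"twist":0.1},
    {"tx":0.7,"ty":-0.35,"tz":-0.5,"twist":0.21},
    {"tx":1,"ty":-0.5,"tz":-0.5,"twist":0.21},
    {"tx":1,"ty":-0.5,"tz":-0.5,"twist":0.21}
  ]
}}

```text
t: 10.35
ee_pos: [0.565, -0.1553, 0.1598]
tcp_rot: [-3.138, -0.001, 1.136]
force: [0.3, -0.4, -0.0]
width: 0.0303
gripper_force: 0.0
```

>>> {"op": "send_rows", "data": {
  "increments": [
    {"tx":0.4,"ty":-0.4,"tz":0,"twist":0},
    {"tx":0.8,"ty":-0.8,"tz":0,"twist":0},
    {"tx":0.99,"ty":-1,"tz":0,"twist":0},
    {"tx":0.99,"ty":-1,"tz":0,"twist":0}
  ]
}}

```text
t: 10.85
ee_pos: [0.5171, -0.0257, 0.1603]
tcp_rot: [-3.14, 0.001, 1.134]
force: [0.4, -1.0, 0.3]
width: 0.0304
gripper_force: 0.0
```

>>> {"op": "send_rows", "data": {
  "increments": [
    {"tx":0.4,"ty":-0.4,"tz":0,"twist":0},
    {"tx":0.8,"ty":-0.8,"tz":0,"twist":0},
    {"tx":0.99,"ty":-1,"tz":0,"twist":0},
    {"tx":0.99,"ty":-1,"tz":0,"twist":0}
  ]
}}

```text
t: 11.35
ee_pos: [0.4698, 0.1052, 0.1608]
tcp_rot: [-3.141, 0.001, 1.133]
force: [0.2, 0.1, 0.0]
width: 0.0298
gripper_force: 0.0
```

>>> {"op": "send_rows", "data": {
  "increments": [
    {"tx":0.4,"ty":-0.4,"tz":0,"twist":0.1},
    {"tx":0.8,"ty":-0.8,"tz":0,"twist":0.2},
    {"tx":0.99,"ty":-1,"tz":0,"twist":0.3},
    {"tx":0.99,"ty":-1,"tz":0,"twist":0.47},
    {"tx":0.99,"ty":-1,"tz":0,"twist":0.47},
    {"tx":0.99,"ty":-1,"tz":0,"twist":0.47}
  ],
  "gripper": 0
}}

```text
t: 12.1
ee_pos: [0.423, 0.2349, 0.1609]
tcp_rot: [3.14, 0.0, 0.39]
force: [-0.3, 0.4, -0.1]
width: 0.0853
gripper_force: 0.0
```

Run:
```python
from rect import *
go([.419,.240,.003],22)
im,d=camera("wrist");P=cloud("wrist",d)
for lo in(.01,.022,.029):
    Q=P[(P[:,2]>lo)&(P[:,2]<.045)&(abs(P[:,0]-.419)<.06)&(abs(P[:,1]-.24)<.05)]
    if len(Q)>20:rect(Q,"cleat")
```

```text
t 12.10 tcp [0.423  0.2349 0.1609] rot [179.9   0.   22.3] tool d [-0.017 -0.065  1.579] twist 0.0036867733694502173 q7 -1.8 w 0.0853
cleat c [0.418 0.241] size [0.063 0.03 ] ang 22.5 z 0.01 0.037 2397
cleat c [0.418 0.241] size [0.063 0.03 ] ang 22.6 z 0.022 0.037 2314
cleat c [0.426 0.245] size [0.046 0.03 ] ang 22.8 z 0.029 0.037 811
```

>>> {"op": "send_rows", "data": {
  "increments": [
    {"tx":-0.02,"ty":-0.07,"tz":0.3,"twist":0},
    {"tx":-0.02,"ty":-0.07,"tz":0.8,"twist":0},
    {"tx":-0.02,"ty":-0.07,"tz":1,"twist":0},
    {"tx":-0.02,"ty":-0.07,"tz":1,"twist":0}
  ]
}}

```text
t: 12.65
ee_pos: [0.4163, 0.241, 0.0598]
tcp_rot: [3.14, 0.004, 0.392]
force: [0.5, -0.2, -0.1]
width: 0.0851
gripper_force: 0.0
```

>>> {"op": "send_rows", "data": {
  "increments": [
    {"tx":0,"ty":0,"tz":0.3,"twist":0},
    {"tx":0,"ty":0,"tz":0.5,"twist":0},
    {"tx":0,"ty":0,"tz":0.56,"twist":0},
    {"tx":0,"ty":0,"tz":0.56,"twist":0}
  ]
}}

```text
t: 13.15
ee_pos: [0.4176, 0.2429, 0.006]
tcp_rot: [-3.142, -0.001, 0.392]
force: [0.5, -0.2, -0.5]
width: 0.0851
gripper_force: 0.0
```

>>> {"op": "send_rows", "data": {
  "increments": [
    {"tx":0,"ty":0,"tz":0,"twist":0},
    {"tx":0,"ty":0,"tz":0,"twist":0},
    {"tx":0,"ty":0,"tz":0,"twist":0},
    {"tx":0,"ty":0,"tz":0,"twist":0},
    {"tx":0,"ty":0,"tz":0,"twist":0},
    {"tx":0,"ty":0,"tz":0,"twist":0}
  ],
  "gripper": 255
}}

```text
t: 13.9
ee_pos: [0.4174, 0.2432, 0.006]
tcp_rot: [-3.141, -0.001, 0.393]
force: [-1.5, -0.7, 6.4]
width: 0.0288
gripper_force: 60.9
```

>>> {"op": "send_rows", "data": {
  "increments": [
    {"tx":0,"ty":0,"tz":-0.4,"twist":0},
    {"tx":0,"ty":0.2,"tz":-0.8,"twist":0},
    {"tx":0,"ty":0.6,"tz":-1,"twist":0},
    {"tx":0,"ty":1,"tz":-1,"twist":0},
    {"tx":0,"ty":1,"tz":-1,"twist":0}
  ]
}}

```text
t: 14.52
ee_pos: [0.4558, 0.1468, 0.1053]
tcp_rot: [3.14, 0.0, 0.386]
force: [-1.2, 0.6, -0.2]
width: 0.0288
gripper_force: 60.1
```

Run:
```python
from rect import *
go([.443,-.267,.15],15)
```

```text
t 14.53 tcp [0.4558 0.1468 0.1053] rot [179.9   0.   22.1] tool d [-1.678  3.785 -0.441] twist 0.07932379858363876 q7 -1.6 w 0.0288
```

>>> {"op": "send_rows", "data": {
  "increments": [
    {"tx":0,"ty":0.1,"tz":-0.4,"twist":0},
    {"tx":-0.2,"ty":0.5,"tz":-0.45,"twist":0},
    {"tx":-0.42,"ty":0.95,"tz":-0.45,"twist":0},
    {"tx":-0.42,"ty":0.95,"tz":-0.45,"twist":0}
  ]
}}

```text
t: 15.02
ee_pos: [0.4514, 0.0434, 0.1498]
tcp_rot: [3.141, 0.002, 0.387]
force: [-1.0, 0.6, -0.8]
width: 0.0291
gripper_force: 60.1
```

>>> {"op": "send_rows", "data": {
  "increments": [
    {"tx":-0.2,"ty":0.5,"tz":0,"twist":0},
    {"tx":-0.42,"ty":0.95,"tz":0,"twist":0},
    {"tx":-0.42,"ty":0.95,"tz":0,"twist":0}
  ]
}}

```text
t: 15.4
ee_pos: [0.4494, -0.0596, 0.1499]
tcp_rot: [3.141, 0.001, 0.387]
force: [0.3, 0.3, -0.9]
width: 0.0289
gripper_force: 60.1
```

>>> {"op": "send_rows", "data": {
  "increments": [
    {"tx":-0.2,"ty":0.5,"tz":0,"twist":0},
    {"tx":-0.42,"ty":0.95,"tz":0,"twist":0},
    {"tx":-0.42,"ty":0.95,"tz":0,"twist":0}
  ]
}}

```text
t: 15.78
ee_pos: [0.4476, -0.1629, 0.15]
tcp_rot: [3.141, 0.001, 0.388]
force: [-0.2, 1.2, -0.2]
width: 0.0288
gripper_force: 60.1
```

>>> {"op": "send_rows", "data": {
  "increments": [
    {"tx":-0.2,"ty":0.5,"tz":0,"twist":0.04},
    {"tx":-0.42,"ty":0.94,"tz":0,"twist":0.08},
    {"tx":-0.42,"ty":0.94,"tz":0,"twist":0.08},
    {"tx":-0.42,"ty":0.94,"tz":0,"twist":0.08}
  ]
}}

```text
t: 16.27
ee_pos: [0.4458, -0.2611, 0.1497]
tcp_rot: [-3.139, -0.0, 0.27]
force: [0.1, 0.4, -0.5]
width: 0.0289
gripper_force: 60.1
```

Run:
```python
from rect import *
go([.443,-.267,.012],15)
```

```text
t 16.27 tcp [ 0.4458 -0.2611  0.1497] rot [-179.9   -0.    15.5] tool d [-0.043  0.052  1.377] twist 0.005528063681558138 q7 -0.77 w 0.0289
```

>>> {"op": "send_rows", "data": {
  "increments": [
    {"tx":-0.04,"ty":0.05,"tz":0.3,"twist":0},
    {"tx":-0.04,"ty":0.05,"tz":0.7,"twist":0},
    {"tx":-0.04,"ty":0.05,"tz":0.95,"twist":0},
    {"tx":-0.04,"ty":0.05,"tz":0.95,"twist":0}
  ]
}}

```text
t: 16.77
ee_pos: [0.4417, -0.2662, 0.0535]
tcp_rot: [-3.137, 0.003, 0.271]
force: [-0.3, 0.1, -0.6]
width: 0.029
gripper_force: 60.1
```

>>> {"op": "send_rows", "data": {
  "increments": [
    {"tx":0,"ty":0,"tz":0.2,"twist":0},
    {"tx":0,"ty":0,"tz":0.35,"twist":0},
    {"tx":0,"ty":0,"tz":0.42,"twist":0},
    {"tx":0,"ty":0,"tz":0.42,"twist":0}
  ]
}}

```text
t: 17.27
ee_pos: [0.4424, -0.2695, 0.0133]
tcp_rot: [-3.141, 0.0, 0.267]
force: [-0.4, -0.6, -0.3]
width: 0.0289
gripper_force: 60.1
```

>>> {"op": "send_rows", "data": {
  "increments": [
    {"tx":0,"ty":0,"tz":0,"twist":0},
    {"tx":0,"ty":0,"tz":0,"twist":0},
    {"tx":0,"ty":0,"tz":0,"twist":0}
  ],
  "gripper": 115
}}

```text
t: 17.65
ee_pos: [0.4426, -0.27, 0.0137]
tcp_rot: [3.141, -0.001, 0.267]
force: [-0.5, 0.8, 0.4]
width: 0.0467
gripper_force: 0.0
```

>>> {"op": "send_rows", "data": {
  "increments": [
    {"tx":0,"ty":0,"tz":-0.3,"twist":0},
    {"tx":0,"ty":0,"tz":-0.7,"twist":0},
    {"tx":0,"ty":0,"tz":-1,"twist":0},
    {"tx":0,"ty":0,"tz":-1,"twist":0}
  ]
}}

```text
t: 18.15
ee_pos: [0.4441, -0.2709, 0.1158]
tcp_rot: [3.138, -0.005, 0.267]
force: [0.3, 0.2, -0.3]
width: 0.047
gripper_force: 0.0
```

```bash
cat > n.py <<'E'
from rect import *
go([.443,-.267,.15])
im,d=camera("wrist");P=cloud("wrist",d)
Q=P[(abs(P[:,0]-.443)<.04)&(abs(P[:,1]+.267)<.04)&(P[:,2]>.02)&(P[:,2]<.045)];rect(Q,"cleat in box")
print([(r["xyz"],r["p"]) for r in spot_point("wrist","cleat_center")])
# neck: side + scene clouds now
for n in("scene","side"):
    im,d=camera(n);cv2.imwrite(f"pics/{n}1.png",im[...,::-1]);P=cloud(n,d)
    Q=P[(P[:,2]>.0715)&(P[:,2]<.085)&(P[:,0]>.42)&(P[:,0]<.75)&(abs(P[:,1]+.03)<.06)];rect(Q,n+" neck")
    for a,b in((.43,.48),(.50,.56),(.56,.61),(.63,.68)):
        q=Q[(Q[:,0]>a)&(Q[:,0]<b)];print(a,len(q),(q[:,1].min()+q[:,1].max())/2,np.ptp(q[:,1]),np.median(q[:,2]))
    print([(q,r["xyz"].round(4) if hasattr(r["xyz"],"round") else r["xyz"],r["p"]) for q in("neck_grip","neck_scroll","cradle_mid") for r in spot_point(n,q)[:1]])
E
python3 n.py
```

```text
t 18.15 tcp [ 0.4441 -0.2709  0.1158] rot [179.8  -0.3  15.3] tool d [ 0.001 -0.04  -0.342] twist None q7 -0.73 w 0.047
cleat in box c [ 0.441 -0.268] size [0.063 0.03 ] ang 15.5 z 0.02 0.04 3331
[([0.4408, -0.274, 0.022], 0.55)]
scene neck c [ 0.584 -0.028] size [0.039 0.273] ang 84.1 z 0.072 0.082 408
0.43 64 -0.01583731961602952 0.039904804558905216 0.07565502020163217
0.5 96 -0.021367724966001755 0.030084719959638462 0.07567039361603489
0.56 93 -0.029621913757805374 0.027169445074319287 0.07543483730572009
0.63 20 -0.034015651658049595 0.03166762320735461 0.07297886024251155
[('neck_grip', [0.5562, -0.0277, 0.0648], 0.84), ('neck_scroll', [0.6993, -0.0415, 0.052], 0.73), ('cradle_mid', [0.5541, -0.0224, 0.067], 0.58)]
side neck c [ 0.582 -0.021] size [0.039 0.265] ang 86.1 z 0.072 0.081 305
0.43 76 -0.014467212929145157 0.039245049652070985 0.07316176709410127
0.5 82 -0.019179421711375322 0.027817582219689996 0.07303140635736566
0.56 65 -0.024705233594253195 0.029171476764030202 0.0727178086974295
0.63 1 -0.019012998024520167 0.0 0.07166816307762247
[('neck_grip', [0.5212, 0.3979, 0.0003], 0.6), ('neck_scroll', [0.7048, -0.0428, 0.0539], 0.75), ('cradle_mid', [0.5568, -0.0291, 0.0651], 0.96)]
```

Run:
```python
from rect import *
for n in("scene","side"):
    d=np.load(n+"0.npz")["d"];P=cloud(n,d)
    Q=P[(P[:,0]>.2)&(P[:,0]<1.1)&(P[:,1]>.3)&(P[:,1]<.9)&(P[:,2]>.02)&(P[:,2]<.4)]
    g=np.round(Q[:,2],2);print(n,len(Q))
    for z in np.arange(.02,.35,.02):
        q=Q[abs(Q[:,2]-z)<.01]
        if len(q)>30: print(round(z,2),len(q),q[:,:2].min(0).round(3),q[:,:2].max(0).round(3))
    Q=P[(P[:,0]>.2)&(P[:,0]<1.1)&(P[:,1]<.9)&(P[:,1]>-.5)&(P[:,2]>.05)&(P[:,2]<.3)]
    H,xe,ye=np.histogram2d(Q[:,0],Q[:,1],bins=[18,28],range=[[.2,1.1],[-.5,.9]])
    M=np.zeros(H.shape)
    ix=((Q[:,0]-.2)/.05).astype(int);iy=((Q[:,1]+.5)/.05).astype(int)
    np.maximum.at(M,(ix,iy),Q[:,2]);print((M*100).astype(int))
d=np.load("scene0.npz")["d"];P=cloud("scene",d);Q=P[(P[:,2]>.1)&(P[:,2]<.3)&(P[:,1]>.38)&(P[:,0]<.75)&(P[:,0]>.2)&(P[:,1]<.8)];rect(Q,"block")
zz=np.histogram(Q[:,2],20);print(zz)
```

```text
scene 6095
0.02 471 [0.202 0.301] [0.939 0.799]
0.04 425 [0.201 0.357] [0.872 0.797]
0.06 324 [0.202 0.356] [0.87  0.802]
0.08 454 [0.201 0.357] [0.871 0.8  ]
0.1 491 [0.201 0.358] [0.871 0.801]
0.12 245 [0.494 0.354] [0.871 0.8  ]
0.14 270 [0.492 0.355] [0.871 0.802]
0.16 282 [0.496 0.356] [0.871 0.802]
0.18 300 [0.496 0.355] [0.87  0.796]
0.2 2112 [0.409 0.354] [0.87  0.804]
0.26 31 [0.853 0.355] [0.872 0.369]
0.28 79 [0.799 0.3  ] [0.874 0.369]
0.3 216 [0.779 0.3  ] [0.879 0.386]
0.32 287 [0.789 0.303] [0.877 0.382]
0.34 51 [0.823 0.327] [0.871 0.375]
[[ 0  0  0  0  0  0  0  0  0  0  0  0  0  0  0  0  0  0  0  0  0  0  7  9
   9  0  0  0]
 [ 0  0  0  0  0  0  0  0  0  0  0  0  0  0  0  0  0  0  0  0  0  0  7  9
   9  8  0  0]
 [ 0  0  0  0  0  0  0  0  0  0  0  0  0  0  0  0  0  0  0  0  0  0  7  9
   9  0  0  0]
 [ 0  0  0  0  0  0  0  0  0  0  0  0  0  0  0  0  0  5  0  0  0  0  0  9
   9  7  0  0]
 [ 0  0  0  5  0  0  0  0  0  7  0  0  0  0  0  0  0  0  0  0  0  0 20 20
  20  0  0  0]
 [ 0  0  0  5  0  5  0  0  0  8  7  0  0  0  0  0  0  0  0 20 20 20 20 20
  20 20  0  0]
 [ 0 
[... 3085 characters left out ...]
0  0  0  0  0
   0  0  0  0]
 [ 0  0  0  0  0  0  0  0  0  0  0  0  0  0  0  0  0  0  0  0  0  0  0  0
   0  0  0  0]
 [ 0  0  0  0  0  0  0  0  0  0  0  0  0  0  0  0  0  0  0  0  0  0  0  0
   0  0  0  0]]
block c [0.555 0.652] size [0.222 0.26 ] ang 20.7 z 0.1 0.208 3189
(array([  52,   63,   60,   49,   73,   58,   66,   74,   74,   68,   70,
         64,   75,   73,   70,   69,   79,  197, 1408,  447]), array([0.10023376, 0.10563357, 0.11103339, 0.1164332 , 0.12183301,
       0.12723282, 0.13263263, 0.13803245, 0.14343226, 0.14883207,
       0.15423188, 0.15963169, 0.16503151, 0.17043132, 0.17583113,
       0.18123094, 0.18663075, 0.19203057, 0.19743038, 0.20283019,
       0.20823   ]))
```

>>> {"op": "send_rows", "data": {
  "increments": [
    {"tx":0,"ty":0,"tz":-0.4,"twist":0},
    {"tx":0.4,"ty":-0.5,"tz":-0.6,"twist":0},
    {"tx":0.86,"ty":-1,"tz":-0.6,"twist":0},
    {"tx":0.86,"ty":-1,"tz":-0.6,"twist":0}
  ],
  "gripper": 0
}}

```text
t: 19.15
ee_pos: [0.5013, -0.1454, 0.1736]
tcp_rot: [-3.14, -0.002, 0.276]
force: [-0.1, -0.5, -0.4]
width: 0.0854
gripper_force: 0.0
```

>>> {"op": "send_rows", "data": {
  "increments": [
    {"tx":0.4,"ty":-0.5,"tz":0,"twist":0.1},
    {"tx":0.86,"ty":-1,"tz":0,"twist":0.23},
    {"tx":0.86,"ty":-1,"tz":0,"twist":0.23},
    {"tx":0.86,"ty":-1,"tz":0,"twist":0.23},
    {"tx":0.86,"ty":-1,"tz":0,"twist":0.23}
  ]
}}

```text
t: 19.77
ee_pos: [0.5548, -0.0335, 0.1731]
tcp_rot: [3.141, 0.001, -0.096]
force: [-0.1, -0.4, 0.0]
width: 0.0855
gripper_force: 0.0
```

Run:
```python
from rect import *
go([.556,-.025,.049],-5.6)
im,d=camera("wrist");cv2.imwrite("pics/w3.png",im[...,::-1]);P=cloud("wrist",d)
Q=P[(P[:,2]>.070)&(P[:,2]<.085)&(P[:,0]>.42)&(P[:,0]<.75)&(abs(P[:,1]+.03)<.06)];rect(Q,"neck")
for a in np.arange(.43,.74,.02):
    q=Q[(Q[:,0]>a)&(Q[:,0]<a+.02)]
    if len(q)>10:print(a.round(2),len(q),((q[:,1].min()+q[:,1].max())/2).round(4),np.ptp(q[:,1]).round(3),np.median(q[:,2]).round(4))
print([(q,np.round(r["xyz"],4),r["p"]) for q in("neck_grip","neck_scroll","cradle_mid") for r in spot_point("wrist",q)[:1]])
```

```text
t 19.77 tcp [ 0.5548 -0.0335  0.1731] rot [179.9   0.   -5.5] tool d [ 0.005 -0.088  1.241] twist 0.0008906362091184721 q7 -1.62 w 0.0855
neck c [ 0.567 -0.026] size [0.039 0.238] ang 84.6 z 0.07 0.081 8609
0.43 46 -0.0193 0.03 0.0747
0.45 888 -0.0154 0.041 0.0754
0.47 1015 -0.0174 0.04 0.0754
0.49 687 -0.0184 0.037 0.0748
0.51 717 -0.0218 0.028 0.0751
0.53 782 -0.0235 0.028 0.0752
0.55 826 -0.0257 0.027 0.0751
0.57 889 -0.0275 0.027 0.0752
0.59 973 -0.03 0.027 0.0751
0.61 859 -0.0322 0.028 0.0749
0.63 575 -0.034 0.029 0.0719
0.65 286 -0.0356 0.028 0.0707
0.67 66 -0.0378 0.025 0.0706
[('neck_grip', array([ 0.5559, -0.0275,  0.0657]), 0.7)]
```

View pics/w3.png

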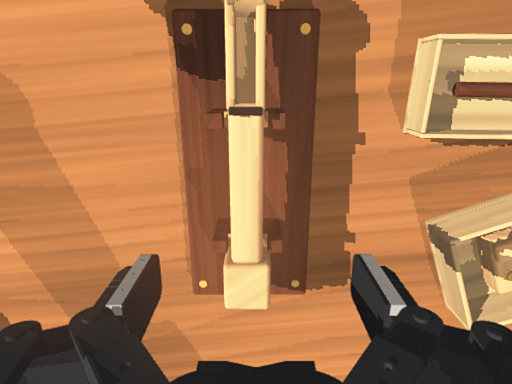

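The wrist view shows the neck at column ~247, lying between the saddles at rows 118 and 240. The peg (490,90) is in the tray and the cleat is in the box. Gripping the neck now.

>>> {"op": "send_rows", "data": {
  "increments": [
    {"tx":0.01,"ty":-0.08,"tz":0.2,"twist":0},
    {"tx":0.01,"ty":-0.08,"tz":0.6,"twist":0},
    {"tx":0.01,"ty":-0.08,"tz":0.9,"twist":0},
    {"tx":0.01,"ty":-0.08,"tz":0.9,"twist":0}
  ]
}}

```text
t: 20.48
ee_pos: [0.555, -0.0242, 0.0813]
tcp_rot: [3.141, 0.005, -0.095]
force: [0.4, 0.6, -0.3]
width: 0.0854
gripper_force: 0.0
```

>>> {"op": "send_rows", "data": {
  "increments": [
    {"tx":0,"ty":0,"tz":0.2,"twist":0},
    {"tx":0,"ty":0,"tz":0.35,"twist":0},
    {"tx":0,"ty":0,"tz":0.35,"twist":0}
  ]
}}

```text
t: 20.85
ee_pos: [0.5567, -0.0239, 0.0481]
tcp_rot: [3.141, 0.001, -0.094]
force: [-0.7, -0.1, -0.3]
width: 0.0856
gripper_force: 0.0
```

>>> {"op": "send_rows", "data": {
  "increments": [
    {"tx":0,"ty":0,"tz":0,"twist":0},
    {"tx":0,"ty":0,"tz":0,"twist":0},
    {"tx":0,"ty":0,"tz":0,"twist":0},
    {"tx":0,"ty":0,"tz":0,"twist":0},
    {"tx":0,"ty":0,"tz":0,"twist":0},
    {"tx":0,"ty":0,"tz":0,"twist":0}
  ],
  "gripper": 255
}}

```text
t: 21.6
ee_pos: [0.5578, -0.0238, 0.049]
tcp_rot: [-3.141, -0.001, -0.094]
force: [-0.9, -0.8, 5.1]
width: 0.0253
gripper_force: 59.8
```

>>> {"op": "send_rows", "data": {
  "increments": [
    {"tx":0,"ty":0,"tz":-0.2,"twist":0},
    {"tx":0,"ty":0,"tz":-0.5,"twist":0},
    {"tx":0,"ty":0,"tz":-0.8,"twist":0},
    {"tx":0,"ty":0,"tz":-1,"twist":0},
    {"tx":0,"ty":0,"tz":-1,"twist":0}
  ]
}}

```text
t: 22.22
ee_pos: [0.5578, -0.0236, 0.1491]
tcp_rot: [-3.141, -0.002, -0.094]
force: [1.0, -0.2, -2.2]
width: 0.0248
gripper_force: 61.8
```

Run:
```python
from rect import *
go([.58,.42,.25],90)
```

```text
t 22.23 tcp [ 0.5578 -0.0236  0.1491] rot [-1.8e+02 -1.0e-01 -5.4e+00] tool d [-0.193 -4.438 -1.007] twist -1.0598247305604944 q7 -1.63 w 0.0248
```

>>> {"op": "send_rows", "data": {
  "increments": [
    {"tx":0,"ty":-0.2,"tz":-0.4,"twist":-0.05},
    {"tx":0,"ty":-0.5,"tz":-0.8,"twist":-0.15},
    {"tx":0,"ty":-0.9,"tz":-1,"twist":-0.27},
    {"tx":0,"ty":-1,"tz":-1,"twist":-0.38},
    {"tx":0,"ty":-1,"tz":-1,"twist":-0.49},
    {"tx":0,"ty":-1,"tz":-1,"twist":-0.6},
    {"tx":0,"ty":-1,"tz":-1,"twist":-0.71},
    {"tx":0,"ty":-1,"tz":-1,"twist":-0.82},
    {"tx":0,"ty":-1,"tz":-1,"twist":-0.93},
    {"tx":0,"ty":-1,"tz":-1,"twist":-1},
    {"tx":0,"ty":-1,"tz":-1,"twist":-1}
  ]
}}

```text
t: 23.6
ee_pos: [0.5657, 0.0757, 0.2464]
tcp_rot: [-3.138, 0.001, 1.475]
force: [0.1, -0.0, -1.6]
width: 0.025
gripper_force: 61.8
```

Run:
```python
from rect import *
go([.57,.40,.25],90)
```

```text
t 23.60 tcp [0.5657 0.0757 0.2464] rot [-179.8    0.    84.5] tool d [ 3.232 -0.266 -0.038] twist -0.060711833852587285 q7 -0.32 w 0.025
```

>>> {"op": "send_rows", "data": {
  "increments": [
    {"tx":0.3,"ty":0,"tz":0,"twist":0},
    {"tx":0.7,"ty":-0.05,"tz":0,"twist":-0.06},
    {"tx":1,"ty":-0.1,"tz":0,"twist":-0.06},
    {"tx":1,"ty":-0.1,"tz":0,"twist":-0.06}
  ]
}}

```text
t: 24.1
ee_pos: [0.5647, 0.1801, 0.2471]
tcp_rot: [-3.139, -0.001, 1.575]
force: [-0.5, 0.1, -1.5]
width: 0.0249
gripper_force: 61.8
```

>>> {"op": "send_rows", "data": {
  "increments": [
    {"tx":0.4,"ty":0,"tz":0,"twist":0},
    {"tx":0.8,"ty":0,"tz":0,"twist":0},
    {"tx":1,"ty":0,"tz":0,"twist":0},
    {"tx":1,"ty":0,"tz":0,"twist":0}
  ]
}}

```text
t: 24.6
ee_pos: [0.5657, 0.2767, 0.2477]
tcp_rot: [-3.141, 0.001, 1.572]
force: [-0.2, 0.3, -1.0]
width: 0.0249
gripper_force: 61.8
```

>>> {"op": "send_rows", "data": {
  "increments": [
    {"tx":0.4,"ty":0,"tz":0,"twist":0},
    {"tx":0.8,"ty":0,"tz":0,"twist":0},
    {"tx":1,"ty":0,"tz":0,"twist":0},
    {"tx":1,"ty":0,"tz":0,"twist":0}
  ]
}}

```text
t: 25.1
ee_pos: [0.566, 0.3759, 0.2479]
tcp_rot: [-3.141, 0.001, 1.571]
force: [-0.7, -0.2, -1.5]
width: 0.0251
gripper_force: 61.8
```

Run:
```python
from rect import *
go([.57,.40,.235],90)
im,d=camera("side");cv2.imwrite("pics/s2.png",im[...,::-1])
P=cloud("side",d);Q=P[(P[:,2]>.205)&(P[:,2]<.3)&(P[:,0]>.53)&(P[:,0]<.62)&(P[:,1]>.2)&(P[:,1]<.62)]
for a in np.arange(.26,.62,.02):
    q=Q[(Q[:,1]>a)&(Q[:,1]<a+.02)]
    if len(q)>3:print(a.round(2),len(q),q[:,0].min().round(3),q[:,0].max().round(3),q[:,2].min().round(3),q[:,2].max().round(3))
```

```text
t 25.10 tcp [0.566  0.3759 0.2479] rot [-1.8e+02  1.0e-01  9.0e+01] tool d [0.241 0.04  0.129] twist 0.0003547869740771148 q7 -0.71 w 0.0251
0.26 93 0.547 0.586 0.232 0.275
0.28 119 0.547 0.581 0.245 0.274
0.3 36 0.547 0.566 0.268 0.274
0.32 22 0.554 0.561 0.258 0.274
0.34 4 0.555 0.556 0.263 0.272
0.36 123 0.537 0.611 0.258 0.3
0.38 347 0.531 0.614 0.247 0.3
0.4 135 0.553 0.579 0.256 0.276
0.42 150 0.553 0.579 0.251 0.277
0.44 214 0.552 0.581 0.25 0.276
0.46 198 0.552 0.581 0.245 0.269
0.48 205 0.552 0.581 0.245 0.268
0.5 191 0.546 0.58 0.238 0.275
0.52 358 0.545 0.587 0.233 0.275
0.54 94 0.553 0.58 0.24 0.264
```

View pics/s2.png

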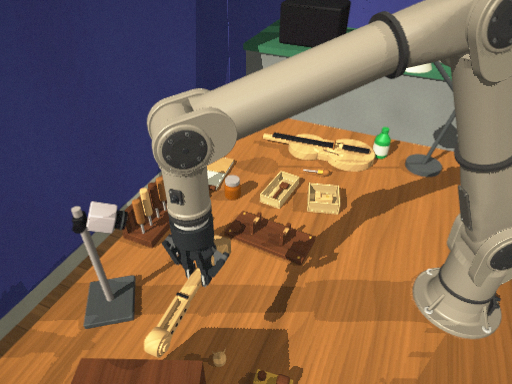

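The side view shows the neck held with its scroll at (157,343), near the dark chest edge (row 360). The tool can't tilt, so I'll press the scroll down on the chest to pivot the neck in the pads.

>>> {"op": "send_rows", "data": {
  "increments": [
    {"tx":0.15,"ty":0.04,"tz":0,"twist":0},
    {"tx":0.28,"ty":0.04,"tz":0,"twist":0},
    {"tx":0.28,"ty":0.04,"tz":0.12,"twist":0},
    {"tx":0.28,"ty":0.04,"tz":0.22,"twist":0},
    {"tx":0.28,"ty":0.04,"tz":0.3,"twist":0},
    {"tx":0.28,"ty":0.04,"tz":0.36,"twist":0},
    {"tx":0.28,"ty":0.04,"tz":0.42,"twist":0}
  ]
}}

```text
t: 26.02
ee_pos: [0.5709, 0.4041, 0.2071]
tcp_rot: [3.14, -0.001, 1.57]
force: [0.4, -3.5, 2.9]
width: 0.0245
gripper_force: 62.7
```

>>> {"op": "send_rows", "data": {
  "increments": [
    {"tx":0,"ty":0,"tz":0.05,"twist":0},
    {"tx":0,"ty":0,"tz":0.1,"twist":0},
    {"tx":0,"ty":0,"tz":0.1,"twist":0}
  ]
}}

```text
t: 26.4
ee_pos: [0.5702, 0.4043, 0.1959]
tcp_rot: [3.141, 0.0, 1.571]
force: [0.7, -2.0, 2.0]
width: 0.0247
gripper_force: 62.9
```

```bash
cat > t.py <<'E'
from rect import *
# neck pitch from top-surface/axis in side cloud; neck along direction of tool x
def tilt(n="side"):
    s=status.read_state();p=s["ee_pos"];R_=R.from_euler("xyz",s["tcp_rot"]).as_matrix();ax=R_[:,0];ay=R_[:,1]
    im,d=camera(n);P=cloud(n,d);q=P-p;u=q@ax;v=q@ay;w=q[:,2]
    for lo,hi in((-.12,-.065),(-.06,-.03),(.03,.06),(.07,.12),(.12,.175)):
        m=(u>lo)&(u<hi)&(abs(v)<.025)&(w>-.09)&(w<.1)
        if lo>-.1 and m.sum()>0: m&=(w>-.06)
        for a in np.arange(lo,hi,.01):
            k=m&(u>=a)&(u<a+.01)
            if k.sum()>3: print(n,a.round(3),k.sum(),"top",np.percentile(w[k],95).round(4),"bot",w[k].min().round(4),"v",v[k].min().round(3),v[k].max().round(3))
    print("force",s["force"],s["ee_pos"])
if __name__=="__main__":
    import sys
    for n in sys.argv[1:]: tilt(n)
E
python3 t.py side
```

```text
side -0.11 36 top 0.0084 bot -0.0028 v -0.019 0.019
side -0.1 82 top 0.0101 bot -0.0337 v -0.02 0.021
side -0.09 63 top 0.0127 bot -0.0282 v -0.02 0.017
side -0.08 46 top 0.013 bot -0.0292 v -0.019 0.01
side -0.07 18 top 0.014 bot -0.0295 v -0.018 -0.001
side -0.05 7 top 0.0187 bot 0.016 v -0.009 -0.002
side -0.04 13 top 0.0179 bot 0.0097 v -0.013 -0.006
side 0.03 66 top 0.0314 bot 0.0124 v -0.012 0.012
side 0.04 70 top 0.033 bot 0.017 v -0.013 0.013
side 0.05 56 top 0.0382 bot 0.0173 v -0.012 0.011
side 0.07 95 top 0.0352 bot 0.0148 v -0.014 0.014
side 0.08 90 top 0.0358 bot 0.0144 v -0.013 0.014
side 0.09 97 top 0.0362 bot 0.0142 v -0.014 0.014
side 0.1 101 top 0.0368 bot 0.0157 v -0.014 0.015
side 0.11 112 top 0.0374 bot 0.0005 v -0.024 0.015
side 0.12 125 top 0.0411 bot 0.0006 v -0.025 0.014
side 0.13 151 top 0.0479 bot 0.0006 v -0.024 0.013
side 0.14 191 top 0.0494 bot 0.0008 v -0.025 0.022
side 0.15 230 top 0.0486 bot 0.0011 v -0.024 0.021
side 0.16 287 top 0.043 bot 0.0001 v -0.025 0.025
side 0.17 39 top 0.0053 bot 0.0019 v -0.0 0.025
force [ 0.67576056 -1.95462472  2.01490425] [0.57016784 0.40430797 0.19588727]
```

>>> {"op": "send_rows", "data": {
  "increments": [
    {"tx":0,"ty":0,"tz":0.05,"twist":0},
    {"tx":0,"ty":0,"tz":0.11,"twist":0},
    {"tx":0,"ty":0,"tz":0.17,"twist":0},
    {"tx":0,"ty":0,"tz":0.23,"twist":0},
    {"tx":0,"ty":0,"tz":0.3,"twist":0},
    {"tx":0,"ty":0,"tz":0.3,"twist":0}
  ]
}}

```text
t: 27.2
ee_pos: [0.5696, 0.4051, 0.1655]
tcp_rot: [-3.141, -0.001, 1.571]
force: [1.1, 0.6, 0.9]
width: 0.0247
gripper_force: 64.1
```

```bash
python3 t.py side | egrep "0.1 |0.09|0.08|0.03|0.04|0.05|force"
```

```text
side -0.1 47 top -0.0105 bot -0.0296 v -0.019 0.018
side -0.09 54 top -0.007 bot -0.048 v -0.019 0.014
side -0.08 32 top -0.0033 bot -0.0482 v -0.019 0.006
side -0.07 6 top -0.0097 bot -0.0462 v -0.02 -0.013
side -0.06 9 top -0.0096 bot -0.0412 v -0.019 -0.0
side -0.05 15 top 0.0079 bot -0.0399 v -0.018 -0.001
side -0.04 9 top 0.0113 bot 0.0058 v -0.012 -0.007
side 0.03 56 top 0.0404 bot 0.0205 v -0.013 0.013
side 0.04 57 top 0.0438 bot 0.0289 v -0.013 0.012
side 0.05 82 top 0.0501 bot 0.0267 v -0.013 0.014
side 0.07 86 top 0.0517 bot 0.029 v -0.014 0.014
side 0.08 87 top 0.0544 bot 0.0314 v -0.014 0.014
side 0.09 89 top 0.0573 bot 0.0349 v -0.013 0.014
side 0.1 96 top 0.0607 bot 0.0381 v -0.014 0.015
side 0.11 94 top 0.0628 bot 0.0312 v -0.025 0.014
side 0.12 117 top 0.0754 bot 0.0308 v -0.025 0.012
side 0.13 166 top 0.0796 bot 0.0306 v -0.025 0.018
side 0.14 208 top 0.0799 bot 0.0314 v -0.025 0.022
side 0.15 278 top 0.0773 bot 0.0313 v -0.025 0.025
side 0.16 219 top 0.0684 bot 0.0307 v -0.021 0.025
side 0.17 33 top 0.0355 bot 0.032 v 0.004 0.025
force [1.10742141 0.58706767 0.89449011] [0.56955579 0.40505832 0.16554484]
```

>>> {"op": "send_rows", "data": {
  "increments": [
    {"tx":0,"ty":0,"tz":-0.2,"twist":0},
    {"tx":0,"ty":0,"tz":-0.5,"twist":0},
    {"tx":-0.3,"ty":0,"tz":-0.6,"twist":0},
    {"tx":-0.7,"ty":0,"tz":-0.6,"twist":0},
    {"tx":-1,"ty":0,"tz":-0.6,"twist":0},
    {"tx":-1,"ty":0,"tz":-0.6,"twist":0}
  ]
}}

```text
t: 28.0
ee_pos: [0.5709, 0.2999, 0.2272]
tcp_rot: [3.141, 0.003, 1.566]
force: [1.0, -0.4, -0.6]
width: 0.0251
gripper_force: 63.7
```

>>> {"op": "send_rows", "data": {
  "increments": [
    {"tx":-0.3,"ty":0,"tz":0,"twist":0},
    {"tx":-0.6,"ty":0,"tz":0,"twist":0},
    {"tx":-0.9,"ty":0,"tz":0,"twist":0},
    {"tx":-1,"ty":0,"tz":0,"twist":0},
    {"tx":-1,"ty":0,"tz":0,"twist":0}
  ]
}}

```text
t: 28.62
ee_pos: [0.57, 0.205, 0.2267]
tcp_rot: [3.141, -0.001, 1.571]
force: [-0.0, 0.9, -2.0]
width: 0.025
gripper_force: 63.7
```

>>> {"op": "send_rows", "data": {
  "increments": [
    {"tx":-0.2,"ty":0,"tz":0.1,"twist":0.05},
    {"tx":-0.37,"ty":0.05,"tz":0.2,"twist":0.13},
    {"tx":-0.37,"ty":0.1,"tz":0.3,"twist":0.22},
    {"tx":-0.37,"ty":0.15,"tz":0.4,"twist":0.31},
    {"tx":-0.37,"ty":0.15,"tz":0.46,"twist":0.4},
    {"tx":-0.37,"ty":0.15,"tz":0.46,"twist":0.49},
    {"tx":-0.37,"ty":0.15,"tz":0.46,"twist":0.56},
    {"tx":-0.37,"ty":0.15,"tz":0.46,"twist":0.6},
    {"tx":-0.37,"ty":0.15,"tz":0.46,"twist":0.6},
    {"tx":-0.37,"ty":0.15,"tz":0.46,"twist":0.6}
  ]
}}

```text
t: 29.88
ee_pos: [0.5849, 0.1688, 0.1803]
tcp_rot: [-3.141, -0.0, 0.631]
force: [-0.1, 0.8, -1.6]
width: 0.0248
gripper_force: 63.6
```

```bash
cat > f.py <<'E'
from rect import *
go([.585,.168,.179],36)
s=status.read_state();p=s["ee_pos"];a=s["tcp_rot"][2];ax=np.array([np.cos(a),np.sin(a),0])
im,d=camera("side");cv2.imwrite("pics/s3.png",im[...,::-1])
for n in("side","scene"):
    if n!="side": im,d=camera(n)
    P=cloud(n,d);q=P-p;u=q@ax;v=q@np.array([-ax[1],ax[0],0]);w=q[:,2]
    m=(abs(v)<.03)&(u>-.13)&(u<.18)&(w>-.07)&(w<.11);U=[];T=[]
    for b in np.arange(-.12,.18,.01):
        k=m&(u>=b)&(u<b+.01)
        if k.sum()>3 and (b<-.07 or b>.025): print(n,b.round(2),k.sum(),"top",np.percentile(w[k],95).round(4),"v",v[k].min().round(3),v[k].max().round(3))
    k=m&(u>.125);print("scroll pts",k.sum(),np.median(P[k],0).round(3), P[k].min(0).round(3),P[k].max(0).round(3))
    print([(x["xyz"],x["p"]) for x in spot_point(n,"neck_scroll")[:1]],[(x["xyz"],x["p"]) for x in spot_point(n,"neck_grip")[:1]])
E
python3 f.py
```

```text
t 29.88 tcp [0.5849 0.1688 0.1803] rot [-180.    -0.    36.2] tool d [-0.004  0.007  0.013] twist 0.001811114859333745 q7 -1.28 w 0.0248
side -0.11 4 top -0.0138 v -0.015 0.014
side -0.1 51 top -0.0101 v -0.018 0.022
side -0.09 78 top -0.0071 v -0.018 0.022
side -0.08 72 top -0.0033 v -0.015 0.023
side -0.07 87 top -0.0003 v -0.018 0.022
side 0.03 46 top 0.0387 v -0.009 0.015
side 0.04 47 top 0.0425 v -0.009 0.015
side 0.05 51 top 0.0493 v -0.009 0.016
side 0.06 54 top 0.0475 v -0.015 0.016
side 0.07 56 top 0.0502 v -0.012 0.017
side 0.08 58 top 0.0529 v -0.013 0.016
side 0.09 60 top 0.0559 v -0.011 0.017
side 0.1 59 top 0.0585 v -0.012 0.016
side 0.11 58 top 0.0609 v -0.012 0.016
side 0.12 66 top 0.0731 v -0.013 0.017
side 0.13 86 top 0.0773 v -0.012 0.022
side 0.14 90 top 0.0786 v -0.01 0.023
side 0.15 78 top 0.0764 v -0.014 0.023
side 0.16 26 top 0.0693 v -0.006 0.015
scroll pts 315 [0.694 0.263 0.247] [0.677 0.237 0.213] [0.722 0.277 0.26 ]
[([0.7013, 0.2467, 0.2404], 0.74)] [([0.5894, 0.1703, 0.1928], 0.87)]
scene -0.1 34 top -0.0067 v -0.021 0.02
scene -0.09 50 top -0.0043 v -0.025 0.019
scene -0.08 45 top 0.0022 v -0.022 0.018
scene -0.07 48 top 0.0042 v -0.023 0.017
scene 0.03 27 top 0.043 v -0.016 0.011
scene 0.04 26 top 0.0454 v -0.015 0.014
scene 0.05 29 top 0.0516 v -0.015 0.014
scene 0.06 33 top 0.0515 v -0.017 0.011
scene 0.07 32 top 0.0542 v -0.017 0.011
scene 0.08 32 top 0.0578 v -0.017 0.01
scene 0.09 33 top 0.0579 v -0.018 0.012
scene 0.1 31 top 0.0624 v -0.017 0.012
scene 0.11 35 top 0.0681 v -0.019 0.014
scene 0.12 41 top 0.0767 v -0.021 0.012
scene 0.13 48 top 0.0814 v -0.024 0.015
scene 0.14 47 top 0.0818 v -0.024 0.01
scene 0.15 40 top 0.0789 v -0.02 0.009
scene 0.16 9 top 0.0706 v -0.016 0.007
scroll pts 166 [0.707 0.243 0.25 ] [0.683 0.227 0.214] [0.725 0.269 0.265]
[([0.7003, 0.2503, 0.2345], 0.67)] [([0.5851, 0.1677, 0.1991], 0.71)]
```

View pics/s3.png

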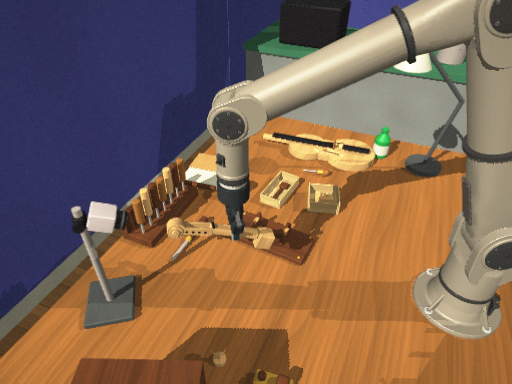

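The neck is presented at about 20.5° tilt, with the scroll at (175,228) facing the lens (122,222) and within ~5 mm of the focus. I'll let it settle, then hand in.

>>> {"op": "send_rows", "data": {
  "increments": [
    {"tx":0,"ty":0,"tz":0,"twist":0},
    {"tx":0,"ty":0,"tz":0,"twist":0},
    {"tx":0,"ty":0,"tz":0,"twist":0},
    {"tx":0,"ty":0,"tz":0,"twist":0}
  ]
}}

```text
t: 30.68
ee_pos: [0.585, 0.1674, 0.1803]
tcp_rot: [3.142, -0.0, 0.628]
force: [-1.1, -0.5, -1.3]
width: 0.0249
gripper_force: 63.6
```

```bash
python3 -c "
from cell import manip
print(manip.job_done())"
```

```text
the job is handed in; nothing more can be done
None
```

The job is handed in, no verdict shown: the peg is in the tray, the cleat in the box, and the neck is held still with its scroll within about 5 mm of the focus and tilted about 20.5° (camera about 21.6°) by my measurements; the tool can't tilt, so I pivoted the neck in the grip by pressing its scroll on the dark chest.

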